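# Stop-button check on the perfumer's filling carousel

### The arm

A 6-joint arm with a two-finger parallel gripper is mounted at the origin on the work surface. World frame = base frame: x ahead of the robot, y to its left, z up, the work surface at z = 0. Lengths are in m, angles in rad, forces in N, time in s.
With the tool pointing down it reaches from about 0.25 to 0.8 m from the base axis. Payload 8.5 kg.
Tool frame: the origin (TCP) lies at the centre of the arm's flange, where the gripper is bolted on; the fingertips stand 173 mm ahead of it and the grasp point (between the pads) lies 155 mm ahead of it; z points along the fingers, y is the line along which they close (so a half turn about z gives the same grasp; the last joint's range is limited). The gripper opens to 85 mm and grips with 20 to 120 N. Pads are 22 mm wide; open, the fingers measure 114 mm over their backs; the gripper's body (76 mm by 85 mm) begins 54 mm behind the grasp point. The pads swing forward as they close: fully open they stand 13 mm farther back than shut.
Start: joints at [1.198, 0.238, -0.013, 1.319, 0, 1.571], TCP at [0.191, 0.489, 0.405] pointing down, gripper open.
Joint ranges: [-2.66, 2.66], [-1.03, 1.9], [-1.14, 1.46], [-1.82, 2.27], [-1.45, 1.34], [-3.14, 3.14]. Speed limits (rad/s): [2.22, 2.22, 2.79, 3.14, 3.14, 3.14].

### API

Orientations are given as a rotation vector (axis times angle).
In Python, from cell import ctrl, vision, spotter gives the robot as it stands. The module is installed in compiled form; this text tells all that it offers.
- The arm moves only by the shell command python3 -m creep 'ROWS'. ROWS is JSON, a list that holds one entry, the list of rows, each a list of 7 numbers: the shift along the tool's x, y, z in units of 40 mm (1.0 is 40 mm), then the turn, a rotation vector about the tool's x, y, z in units of 5 degrees (1.0 is 5 degrees), then the finger opening in mm, from 0 to 85.4. In form: [[[x, y, z, ax, ay, az, gripper], ...]]. A call has 1 to 20 rows; each row is the pose to reach, as a shift and turn from the pose commanded when the call began, along the tool's axes at that moment; what a row does not reach only later rows make up. A row lasts 1/12 s, in which the tool goes at most 41.7 mm and 7.16 degrees, less where a joint would pass 70% of its speed; a pose out of reach is approached as far as the arm can. A call with a gripper value outside its range is refused whole. The fingers move at their own pace and stop on an object; the grip force is fixed at half the most. Time passes only in rows, so rows that repeat a pose let the fingers close. It gives the time, the measured TCP pose, the force, the opening and the grip force at its end, in the units of the state.
- ctrl.sense(): the state, without advancing time (a new reading comes with each control period).
- vision.grab_frame(name): name is "side" or "top" or "wrist"; returns (picture, depth): 420x560x3 uint8, red, green, blue; 420x560 float32, m along the optical axis (not along the pixel's ray), 0 where there is no reading.
- vision.calibration(name): a dict with "K" (3x3 intrinsics, pixels), "k1" (the pictures are not rectified: a ray, as slopes to the right and down, at radius r is drawn at 1 + k1 r^2 times it, then the intrinsics apply), "R" (3x3) and "t" (3): a world point X has camera coordinates R X + t. Camera axes: x right, y down, z forward; pixel columns grow to the right and rows downward; lengths in m; the calibration is good to about 2 mm. A picture is of the moment at which its call begins: read the wrist's pose just before it. calibration takes no time and is no camera call; for the wrist camera it gives the pose at the moment of the call.
- ctrl.job_done(): hands the job in; it is judged then, once.
Trained networks look in the newest picture that a camera, given by its name, has taken for a name from the list of things; names that differ only in an ending like _2 or _b are one class to them, and where a whole thing is asked for, a point or a joint stands for the part that bears it (a point fixed in the world has none). Each returns a list of dicts, best first, with "confidence" (0 to 1); they miss things now and then, are a little off and sometimes report something else, mostly with a low value. They report only what shows in the picture. A call takes as long as a camera call. They do not tell look-alikes from the thing itself.
- spotter.find_in(camera, name): "at" ([column, row] in pixels, amid what is visible of it).
- spotter.regions_of(camera, name): "mask" (420x560 bool, what is visible of it) and "at" ([column, row] in pixels, amid what is visible of it).
The state is a dict: "t": time; "joints": joint angles; "joint_velocities": joint speeds; "joint_efforts": joint torques, N m; "tcp_pos": TCP position; "eef_rot": TCP orientation; "ft_force": force on the tool from outside, world axes, zero at the start; "torque": the same for the moment, N m; "opening": finger opening in m; "finger_force": force on a finger pad.
Only numpy, scipy, OpenCV 4.12 (cv2) and the standard library are available. Lean on these libraries where they do the work, as an engineer would, in place of code of your own. Each camera call takes 0.05 s, during which the arm holds its last target. There are 200 camera calls.

### The job

Check the filling carousel's stop button, the mushroom head with two ears: press it fully in until it latches, then twist it clockwise (seen from above) by pushing gently on an ear, so that it springs out again, and let it turn back to rest. Only push with the fingertips or the outside of the fingers, do not grip the head; leave the flat start button, the bottles and the cup alone.

Things in the scene. Friction and masses are not known exactly. Their poses are not given: they have to be found in the camera images.
- stop_station: Stop station, fixed to the bench: white box 130 x 130 mm, top at 45 mm, with the mushroom stop button at its centre; under the head a steel collar, radius 20 mm, top 50 mm above the bench. Origin: centre of its underside on the bench; z up. Which of the two boxes stands left or right varies, as do place and yaw.
- mushroom: Grey mushroom head: dome 40 mm across, 16 mm high, with two straight ears along its own +y and -y, each 12 mm wide (along x), 14 mm high, reaching 45 mm from the axis. Origin on the turning axis at the head's underside, 62 mm above the bench when out, 55 mm when latched in; its x, y axes turn with the head and equal those of stop_station at twist 0.
- stop_top (a point): Centre of the top of the mushroom head, on the turning axis; 78 mm above the bench when out, 71 mm when latched in.
- ear_left (a point): Middle of the ear on the head's +y side: 36 mm from the axis, 7 mm above the head's underside. Clockwise turning moves it toward the head's +x.
- ear_right (a point): Middle of the ear on the head's -y side: 36 mm from the axis, 7 mm above the head's underside. Clockwise turning moves it toward the head's -x.
- stop_press (a joint): How far the stop button is pushed in, m: 0 out, 0.007 fully in. It resists with about 4 to 4.5 N at first, less as it goes in; past 4.5 mm it snaps down and latches at 0.007, a hard stop, by itself. Pressed less it springs back out.
- stop_twist (a joint): Turn of the mushroom head, rad: 0 at rest, grows clockwise seen from above, stop at 0.8. A light spring turns it back to 0 when let go (about 2 N at an ear is enough to turn it). When the button is latched in, turning the head past about 0.4 to 0.6 frees the latch and the head springs up.
- start_station: Start station, fixed to the bench: the same white box (130 x 130 x 45 mm) with a plain flat grey push button 32 mm across, no ears, at its centre. Origin: centre of its underside. Not to be touched.
- start_top (a point): Centre of the top of the start station's flat push button, 60 mm above the bench.
- start (a joint): How far the start button is pushed in, m: 0 out, 0.005 fully in.
- flask: Loose clear plastic bottle, 52 mm across, 100 mm tall, standing to the far right. Origin: centre of its underside.
- tin_cup: Loose open metal cup, 72 mm across, 100 mm tall, standing to the far left. Origin: centre of its underside.
- vial_a: Loose small amber glass bottle with black cap, 28 mm across, 66 mm tall; stands about 0.1 m on the -x (robot) side of the stop station. Origin: centre of its underside.
- vial_b: Loose small amber glass bottle with black cap, 28 mm across, 66 mm tall; stands about 0.1 m on the +x (far) side of the stop station. Origin: centre of its underside.
- vial_c: Loose small amber glass bottle with black cap, 28 mm across, 66 mm tall; stands about 0.1 m on the -x (robot) side of the start station. Origin: centre of its underside.
- vial_d: Loose small amber glass bottle with black cap, 28 mm across, 66 mm tall; stands about 0.1 m on the +x (far) side of the start station. Origin: centre of its underside.
- vial_e: Loose small amber glass bottle with black cap, 28 mm across, 66 mm tall; stands between the two stations. Origin: centre of its underside.
There are look-alikes about, which are no part of the job. What is shaped like the stop_station but red or turquoise is not meant.

How it is judged:
On the way, in this order (a step that is already met when the one before it is completed fails the run):
1. the stop button is pressed fully in and latched (value of joint stop_press above 0.006 m and value of joint stop_twist below 0.15 rad), for 0.2 s.
2. the head is twisted clockwise and has sprung out (value of joint stop_twist above 0.25 rad and value of joint stop_press below 0.0035 m), for 0.03 s.
At the end, for the whole second after the job is handed in: The stop button is out again (within 1 mm) and its head turned back to rest (within 0.08 rad), the start button is out, and all bottles and the cup stand upright within 30 mm of where they were (value of joint each of stop_press, start below 0.001 m and value of joint stop_twist below 0.08 rad and distance of each of vial_a, vial_b, vial_c, vial_d, vial_e, flask, tin_cup from where it was at the start of the episode below 0.03 m and angle between each of vial_a, vial_b, vial_c, vial_d, vial_e, flask, tin_cup's own z axis and vertical below 0.2 rad); the robot touches nothing.
It fails at once if the start button is pressed (more than 2 mm) (value of joint start above 0.002 m).
It fails at once if the mushroom head is gripped or pushed with more than 35 N (contact force between the fingers and mushroom above 35 N).
It fails at once if a bottle or the cup is lifted, pushed 30 mm or more, or tipped over (distance of any of vial_a, vial_b, vial_c, vial_d, vial_e, flask, tin_cup from where it was at the start of the episode above 0.03 m or angle between any of vial_a, vial_b, vial_c, vial_d, vial_e, flask, tin_cup's own z axis and vertical above 0.4 rad).
It also fails if it takes over 35 s, if anything falls off the work surface, if the arm or the gripper's body presses on something with over 40 N, if the wrist force passes 120 N, or if a joint passes its speed limit or range.

## Working session

There is one attempt and no reset: what is moved stays moved. The work goes in short steps, Python scripts to look and compute and a shell command to move; the robot and the scene stay as the last step left them, time stands still between calls to the robot, and variables do not carry over. Pictures are saved under pics/ and viewed, at most 10 in all, crops included, and the job is handed in when it is done.

```bash
mkdir -p pics
cat > h.py <<'E'
import numpy as np, cv2
from cell import ctrl, vision, spotter
def world(cam,uv,depth,c=None):
    c=c or vision.calibration(cam);K=np.array(c["K"]);k=c["k1"]
    d=np.array([(uv[0]-K[0,2])/K[0,0],(uv[1]-K[1,2])/K[1,1]]);s=d.copy()
    for _ in range(20): s=d/(1+k*(s@s))
    return np.array(c["R"]).T@(np.array([s[0],s[1],1])*depth-np.array(c["t"]))
def save(n,im): cv2.imwrite("pics/"+n+".png",im[:,:,::-1])
E
python3 - <<'E'
from h import *
s=ctrl.sense();print(s["t"],s["tcp_pos"],s["eef_rot"])
out=[]
for cam in("top","side"):
    im,d=vision.grab_frame(cam);out.append(im);save(cam,im)
    for n in("mushroom","stop_station","start_station","vial_a","start_top"):
        for f in spotter.find_in(cam,n):
            u=f["at"];z=d[int(u[1]),int(u[0])]
            print(cam,n,np.round(u),round(f["confidence"],2),np.round(world(cam,u,z),3) if z>0 else None)
E
```

```text
0.0 [0.19117326 0.48878347 0.40408957] [-5.82180877e-01 -3.08692238e+00  2.18436565e-03]
top mushroom [151. 292.] 0.84 [0.354 0.296 0.08 ]
top mushroom [219. 209.] 0.67 [0.54  0.153 0.078]
top mushroom [181. 108.] 0.63 [0.774 0.251 0.078]
top mushroom [463. 198.] 0.54 [ 0.576 -0.398  0.074]
top stop_station [152. 289.] 0.96 [0.36  0.294 0.078]
top stop_station [222. 211.] 0.68 [0.536 0.147 0.079]
top stop_station [183. 117.] 0.56 [0.753 0.244 0.077]
top stop_station [364. 178.] 0.42 [ 0.622 -0.174  0.056]
top start_station [362. 181.] 0.66 [ 0.612 -0.169  0.062]
top vial_a [233. 166.] 0.73 [0.64  0.127 0.065]
top vial_a [387. 223.] 0.68 [ 0.519 -0.226  0.053]
top vial_a [344. 142.] 0.67 [ 0.71 -0.13  0.04]
top vial_a [221. 257.] 0.43 [0.437 0.148 0.046]
top start_top [365. 180.] 0.49 [ 0.617 -0.174  0.058]
side mushroom [144. 263.] 0.98 [0.767 0.256 0.077]
side mushroom [340. 348.] 0.59 [0.36  0.303 0.078]
side stop_station [268. 270.] 0.89 [0.537 0.168 0.048]
side stop_station [339. 362.] 0.8 [0.355 0.327 0.076]
side stop_station [151. 279.] 0.56 [0.751 0.266 0.047]
side start_station [283. 174.] 0.73 [ 0.607 -0.142  0.046]
side vial_a [318. 166.] 0.74 [ 0.53  -0.218  0.038]
side vial_a [274. 220.] 0.71 [0.576 0.016 0.035]
side vial_a [241. 174.] 0.69 None
side vial_a [313. 279.] 0.65 [0.443 0.157 0.045]
side vial_a [229. 252.] 0.65 [0.633 0.145 0.042]
side vial_a [209. 391.] 0.19 [0.553 0.418 0.01 ]
side start_top [271. 253.] 0.64 [0.536 0.148 0.078]
```

View pics/top.png

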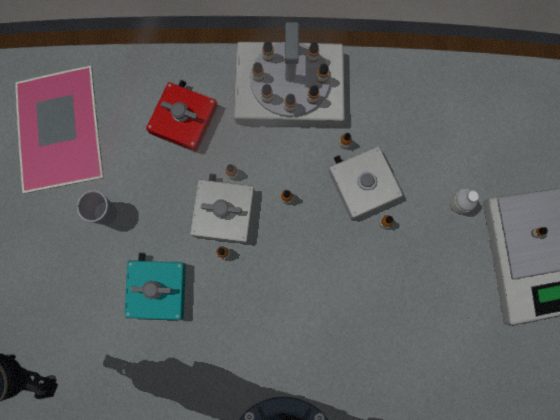

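Run:
```python
from h import *
im=cv2.imread("pics/top.png")
cv2.imwrite("pics/crop.png",cv2.resize(im[140:280,150:300],None,fx=4,fy=4,interpolation=cv2.INTER_CUBIC))
```

```text
(no output)
```

View pics/crop.png

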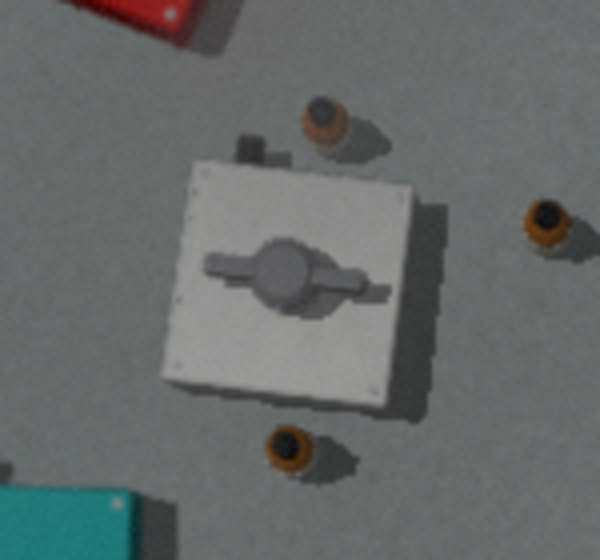

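Candidates in the top picture are red (180,112), turquoise (152,290) and white with an eared mushroom head (221,209). The white one fits. The other white box, at (365,182), has a plain flat button, so it is the start station. In the crop, the head centre is at about (284,272), with ears at (217,264) and (358,281).

```bash
cat >> h.py <<'E'
from scipy.spatial.transform import Rotation as Rn
def rows(tip,psi):
    "shift/turn in move units to put fingertip at tip, tool x along -station x"
    s=ctrl.sense();R=Rn.from_rotvec(s["eef_rot"])
    D=Rn.from_matrix(np.array([[-np.cos(psi),-np.sin(psi),0],[-np.sin(psi),np.cos(psi),0],[0,0,-1]]).T @ np.eye(3)) if 0 else Rn.from_matrix(np.column_stack([[-np.cos(psi),-np.sin(psi),0],[-np.sin(psi),np.cos(psi),0],[0,0,-1]]))
    d=R.inv().apply(np.array(tip)+[0,0,.173]-s["tcp_pos"])/.04
    return np.round(d,3),np.round(np.degrees((R.inv()*D).as_rotvec())/5,3)
E
python3 - <<'E'
from h import *
im,d=vision.grab_frame("top")
P=[world("top",u,d[int(u[1]),int(u[0])]) for u in((221,208),(204.3,206),(239.5,210.3))]
print(np.round(P,4));e=P[1]-P[2];psi=np.arctan2(-e[0],e[1]);print(psi)
c=(P[1]+P[2])/2;print(c)
print(rows([P[0][0],P[0][1],.22],psi))
E
```

```text
[[0.5417 0.1483 0.0785]
 [0.5456 0.1857 0.0775]
 [0.5382 0.1075 0.0732]]
-0.09540333635025873
[0.54190256 0.14659402 0.07533441]
(array([-11.261,  -4.741,   0.292]), array([-1.000e-03, -0.000e+00, -3.178e+00]))
```

```bash
python3 -m creep '[[[-11.26,-4.74,0.3,0,0,-3.18,0],[-11.26,-4.74,0.3,0,0,-3.18,0],[-11.26,-4.74,0.3,0,0,-3.18,0],[-11.26,-4.74,0.3,0,0,-3.18,0],[-11.26,-4.74,0.3,0,0,-3.18,0],[-11.26,-4.74,0.3,0,0,-3.18,0],[-11.26,-4.74,0.3,0,0,-3.18,0],[-11.26,-4.74,0.3,0,0,-3.18,0],[-11.26,-4.74,0.3,0,0,-3.18,0],[-11.26,-4.74,0.3,0,0,-3.18,0],[-11.26,-4.74,0.3,0,0,-3.18,0],[-11.26,-4.74,0.3,0,0,-3.18,0],[-11.26,-4.74,0.3,0,0,-3.18,0],[-11.26,-4.74,0.3,0,0,-3.18,0],[-11.26,-4.74,0.3,0,0,-3.18,0],[-11.26,-4.74,0.3,0,0,-3.18,0],[-11.26,-4.74,0.3,0,0,-3.18,0],[-11.26,-4.74,0.3,0,0,-3.18,0]]]'
python3 - <<'E'
from h import *
c=vision.calibration("wrist");im,d=vision.grab_frame("wrist");save("w1",im)
s=ctrl.sense();print(s["t"],s["tcp_pos"],s["opening"],s["ft_force"])
for f in spotter.regions_of("wrist","mushroom"):
    m=f["mask"]&(d>0);v,u=np.nonzero(m);P=np.array([world("wrist",(a,b),d[b,a],c) for a,b in zip(u,v)])
    P=P[(P[:,2]>.058)&(P[:,2]<.085)]
    if len(P)<50: continue
    r=cv2.minAreaRect((P[:,:2]*1000).astype(np.float32))
    print(f["confidence"],f["at"],m.sum(),r,np.percentile(P[:,2],[5,50,95]).round(4))
E
```

```text
t: 2.15
tcp_pos: [0.541, 0.1492, 0.393]
eef_rot: [0.147, 3.138, 0.0]
ft_force: [0.7, 0.4, 0.3]
opening: 0.0004
finger_force: 0.0
2.2 [0.54103661 0.14910869 0.39301091] -3.801152801389813e-05 [-1.39808847  0.30518165 -0.5328402 ]
0.63 [281.5, 199.6] 1757 ((540.9461059570312, 150.43128967285156), (85.36511993408203, 38.50346374511719), 64.59705352783203) [0.0714 0.0757 0.0778]
```

View pics/w1.png

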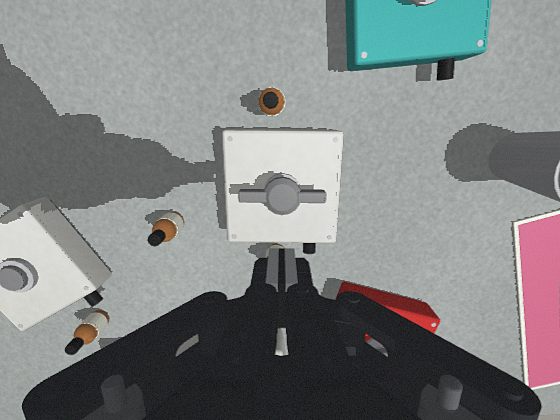

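The wrist picture shows the white eared head at about (283,195), with ears out to x=239 and x=326 along the row. vial_a is at the top (271,100). The finger tips are clear of everything.

Run:
```python
from h import *
c=vision.calibration("wrist");im,d=vision.grab_frame("wrist")
f=spotter.regions_of("wrist","mushroom")[0];m=f["mask"]&(d>0);v,u=np.nonzero(m)
P=np.array([world("wrist",(a,b),d[b,a],c) for a,b in zip(u,v)])
for lo in(.0765,.077):
    q=P[(P[:,2]>lo)&(P[:,2]<.081)];print(lo,len(q),q.mean(0).round(4))
E=P[(P[:,2]>.07)&(P[:,2]<.081)]
C=np.array([world("wrist",(282.5,195.5),d[195,282],c)])[0];print("C",C)
r=np.hypot(*(E[:,:2]-C[:2]).T);e=E[(r>26)&(r<50)];L=e[e[:,1]>C[1]];Rr=e[e[:,1]<C[1]]
a,b=L.mean(0),Rr.mean(0);w=a-b;psi=np.arctan2(-w[0],w[1]);print(a.round(4),b.round(4),((a+b)/2).round(4),psi)
X=[np.cos(psi),np.sin(psi),0]
print(r.max(),rows([*((a+b)/2)[:2],.085],psi))
```

```text
0.0765 525 [0.5412 0.1493 0.0773]
0.077 346 [0.5414 0.15   0.0775]
C [0.53917355 0.15041293 0.07851007]
[nan nan nan] [nan nan nan] [nan nan nan] nan<stdin>:10: RuntimeWarning: Mean of empty slice.
  ret = um.true_divide(
  r = _umath_linalg.det(a, signature=signature)
Traceback (most recent call last):
  File "h.py", line 13, in rows
    D=Rn.from_matrix(np.array([[-np.cos(psi),-np.sin(psi),0],[-np.sin(psi),np.cos(psi),0],[0,0,-1]]).T @ np.eye(3)) if 0 else Rn.from_matrix(np.column_stack([[-np.cos(psi),-np.sin(psi),0],[-np.sin(psi),np.cos(psi),0],[0,0,-1]]))
                                                                                                                              ~~~~~~~~~~~~~~^^^^^^^^^^^^^^^^^^^^^^^^^^^^^^^^^^^^^^^^^^^^^^^^^^^^^^^^^^^^^^^^^^^^^^^^^^^^^^^^^^^^^^^^
  File "scipy/spatial/transform/_rotation.pyx", line 1159, in scipy.spatial.transform._rotation.Rotation.from_matrix
numpy.linalg.LinAlgError: SVD did not converge
```

Run:
```python
from h import *
c=vision.calibration("wrist");im,d=vision.grab_frame("wrist")
P=np.array([world("wrist",(a,b),d[b,a],c) for a in range(225,342) for b in range(165,228) if d[b,a]>0])
C=np.array([.5405,.150]);r=np.hypot(*(P[:,:2]-C).T)
e=P[(P[:,2]>.068)&(P[:,2]<.082)&(r>24)&(r<52)];L=e[e[:,1]>C[1]];Q=e[e[:,1]<C[1]]
a,b=L.mean(0),Q.mean(0);w=a-b;psi=np.arctan2(-w[0],w[1]);print(len(L),len(Q),a.round(4),b.round(4),((a+b)/2).round(4),psi,r[(P[:,2]>.068)&(r<52)].max())
print(rows([.5405,.1495,.085],psi))
```

```text
0 0 [nan nan nan] [nan nan nan] [nan nan nan] nan 0.04496136717216305<stdin>:6: RuntimeWarning: Mean of empty slice.
  ret = um.true_divide(
  r = _umath_linalg.det(a, signature=signature)
Traceback (most recent call last):
  File "h.py", line 13, in rows
    D=Rn.from_matrix(np.array([[-np.cos(psi),-np.sin(psi),0],[-np.sin(psi),np.cos(psi),0],[0,0,-1]]).T @ np.eye(3)) if 0 else Rn.from_matrix(np.column_stack([[-np.cos(psi),-np.sin(psi),0],[-np.sin(psi),np.cos(psi),0],[0,0,-1]]))
                                                                                                                              ~~~~~~~~~~~~~~^^^^^^^^^^^^^^^^^^^^^^^^^^^^^^^^^^^^^^^^^^^^^^^^^^^^^^^^^^^^^^^^^^^^^^^^^^^^^^^^^^^^^^^^
  File "scipy/spatial/transform/_rotation.pyx", line 1159, in scipy.spatial.transform._rotation.Rotation.from_matrix
numpy.linalg.LinAlgError: SVD did not converge
```

Run:
```python
from h import *
c=vision.calibration("wrist");im,d=vision.grab_frame("wrist")
for u in((242,197),(250,197),(258,196.5),(282,195),(307,196),(315,196),(322,196),(230,180),(330,180)):
    print(u,np.round(world("wrist",u,d[int(u[1]),int(u[0])],c),4))
```

```text
(242, 197) [0.5378 0.1089 0.0757]
(250, 197) [0.5383 0.1172 0.0769]
(258, 196.5) [0.539  0.1251 0.075 ]
(282, 195) [0.539  0.1496 0.0779]
(307, 196) [0.5429 0.1746 0.0756]
(315, 196) [0.5435 0.1827 0.0763]
(322, 196) [0.5443 0.1897 0.076 ]
(230, 180) [0.5253 0.0931 0.0439]
(330, 180) [0.5357 0.2034 0.0434]
```

```bash
python3 -m creep '[[[0,0,0.9,0,0,0,0],[0,0,1.8,0,0,0,0],[0,0,2.6,0,0,0,0],[0,0,3.2,0,0,0,0],[0,0,3.45,0,0,0,0],[0,0,3.45,0,0,0,0],[0,0,3.45,0,0,0,0]]]'
python3 -m creep '[[[0,0,0.04,0,0,0,0],[0,0,0.08,0,0,0,0],[0,0,0.12,0,0,0,0],[0,0,0.16,0,0,0,0],[0,0,0.19,0,0,0,0],[0,0,0.21,0,0,0,0],[0,0,0.23,0,0,0,0],[0,0,0.23,0,0,0,0],[0,0,0.23,0,0,0,0]]]'
```

```text
t: 3.03
tcp_pos: [0.5419, 0.1484, 0.2553]
eef_rot: [0.15, 3.138, -0.0]
ft_force: [-0.1, 0.7, 1.2]
opening: 0.0002
finger_force: 0.0
t: 3.78
tcp_pos: [0.5414, 0.1482, 0.2452]
eef_rot: [-0.15, -3.137, 0.0]
ft_force: [0.1, 0.9, 0.0]
opening: -0.0
finger_force: 0.0
```

```bash
python3 -m creep '[[[0,0,0.015,0,0,0,0],[0,0,0.03,0,0,0,0],[0,0,0.03,0,0,0,0]]]'
python3 -m creep '[[[0,0,0.01,0,0,0,0],[0,0,0.02,0,0,0,0],[0,0,0.02,0,0,0,0]]]'
```

```text
t: 4.03
tcp_pos: [0.5416, 0.1483, 0.2444]
eef_rot: [-0.15, -3.138, 0.0]
ft_force: [-1.4, 0.4, 1.4]
opening: 0.0001
finger_force: 0.7
t: 4.28
tcp_pos: [0.5416, 0.1483, 0.2442]
eef_rot: [0.15, 3.138, 0.0]
ft_force: [-2.1, -1.2, 7.7]
opening: 0.0002
finger_force: 4.0
```

```bash
python3 -m creep '[[[0,0,-0.4,0,0,0,0],[0,0,-0.7,0,0,0,0],[0.3,0.4,-0.7,0,0,0,0],[0.6,0.8,-0.7,0,0,0,0],[0.78,1.03,-0.7,0,0,0,0],[0.78,1.03,-0.7,0,0,0,0],[0.78,1.03,-0.3,0,0,0,0],[0.78,1.03,0,0,0,0,0],[0.78,1.03,0.2,0,0,0,0],[0.78,1.03,0.33,0,0,0,0],[0.78,1.03,0.33,0,0,0,0],[0.78,1.03,0.33,0,0,0,0]]]'
python3 - <<'E'
from h import *
im,d=vision.grab_frame("wrist");save("w2",im[100:320,130:430].repeat(2,0).repeat(2,1))
print(ctrl.sense()["ft_force"],ctrl.sense()["tcp_pos"])
c=vision.calibration("wrist")
for f in spotter.find_in("wrist","mushroom")[:2]:
    u=f["at"];print(u,world("wrist",u,d[int(u[1]),int(u[0])],c))
E
```

```text
t: 5.28
tcp_pos: [0.5147, 0.1921, 0.2303]
eef_rot: [-0.15, -3.138, 0.0]
ft_force: [-0.0, 0.4, 0.6]
opening: 0.0005
finger_force: 0.0
[-0.59835704  0.3266318  -0.10393057] [0.51479463 0.19214233 0.23062257]
[163.1, 310.1] [0.53346874 0.12482727 0.06229151]
```

View pics/w2.png

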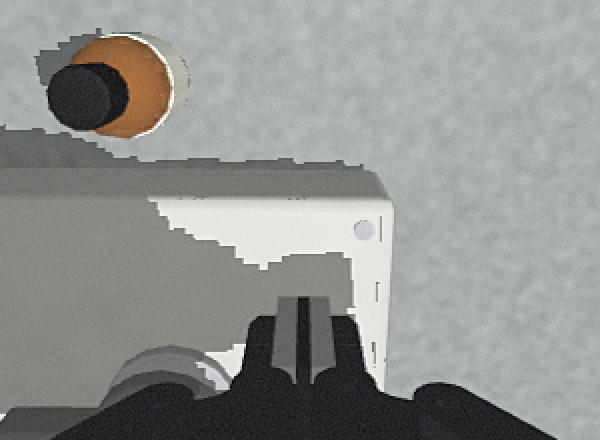

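```bash
python3 -m creep '[[[-0.1,0,0,0,0,0,0],[-0.2,0,0,0,0,0,0],[-0.26,0,0,0,0,0,0],[-0.32,0,0,0,0,0,0],[-0.38,0,0,0,0,0,0],[-0.44,0,0,0,0,0,0],[-0.5,0,0,0,0,0,0],[-0.56,0,0,0,0,0,0],[-0.62,0,0,0,0,0,0],[-0.68,0,0,0,0,0,0],[-0.7,0,0,0,0,0,0],[-0.7,0,0,0,0,0,0]]]'
python3 -m creep '[[[-0.03,0,0,0,0,0,0],[-0.06,0,0,0,0,0,0],[-0.1,0,0,0,0,0,0],[-0.1,0,0,0,0,0,0],[-0.1,0,0,0,0,0,0]]]'
python3 - <<'E'
from h import *
im,d=vision.grab_frame("wrist");save("w3",im[100:320,130:430].repeat(2,0).repeat(2,1))
im,d=vision.grab_frame("side");save("s3",cv2.resize(im[200:320,190:350],None,fx=4,fy=4))
E
```

```text
t: 6.38
tcp_pos: [0.5427, 0.1895, 0.2302]
eef_rot: [0.15, 3.138, -0.001]
ft_force: [-0.5, 0.0, 0.5]
opening: -0.0002
finger_force: 0.6
t: 6.8
tcp_pos: [0.5465, 0.1892, 0.2303]
eef_rot: [0.15, 3.138, -0.0]
ft_force: [-0.8, 0.5, -0.2]
opening: -0.0001
finger_force: 0.4
```

View pics/s3.png

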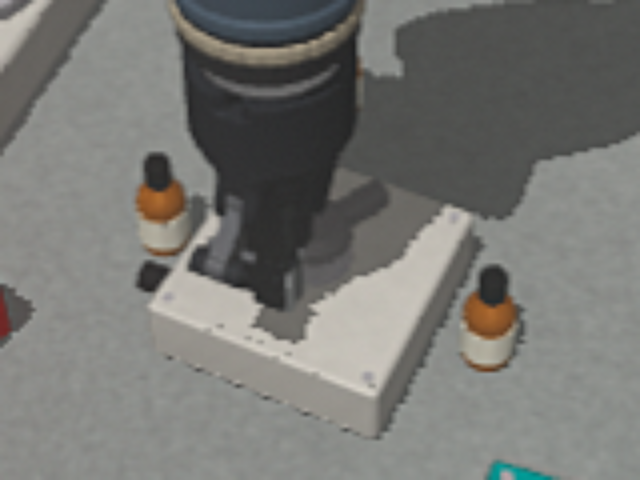

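View pics/w3.png

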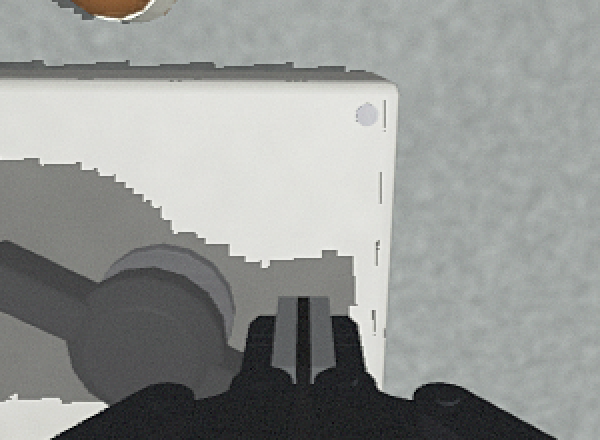

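The head has turned about 0.45 rad: in the wrist picture its far ear slants from (0,270) to (85,310). I'll measure the dome height and push on.

```bash
cat > z.py <<'E'
from h import *
c=vision.calibration("wrist");im,d=vision.grab_frame("wrist")
for u in((197,273),(200,285),(205,280),(150,245)): print(u,world("wrist",u,d[u[1],u[0]],c).round(4))
E
python3 z.py; python3 -m creep '[[[-0.03,0,0,0,0,0,0],[-0.06,0,0,0,0,0,0],[-0.1,0,0,0,0,0,0],[-0.1,0,0,0,0,0,0],[-0.1,0,0,0,0,0,0]]]'; python3 z.py
```

```text
(197, 273) [0.5378 0.1491 0.0736]
(200, 285) [0.5444 0.1494 0.0737]
(205, 280) [0.542  0.1523 0.0736]
(150, 245) [0.5219 0.1289 0.072 ]
t: 7.37
tcp_pos: [0.5505, 0.1889, 0.2303]
eef_rot: [0.15, 3.138, 0.0]
ft_force: [-0.0, 0.3, -0.6]
opening: 0.0
finger_force: 0.6
(197, 273) [0.5398 0.1503 0.0777]
(200, 285) [0.5465 0.1504 0.0771]
(205, 280) [0.5437 0.1534 0.0777]
(150, 245) [0.5246 0.1304 0.0753]
```

```bash
python3 z.py
python3 - <<'E'
from h import *
c=vision.calibration("wrist");im,d=vision.grab_frame("wrist")
for u in((200,160),(300,170)): print(world("wrist",u,d[u[1],u[0]],c).round(4))
E
python3 -m creep '[[[-0.03,0,0,0,0,0,0],[-0.06,0,0,0,0,0,0],[-0.06,0,0,0,0,0,0],[-0.06,0,0,0,0,0,0]]]'; python3 z.py
```

```text
(197, 273) [0.5392 0.1507 0.0785]
(200, 285) [0.5467 0.1502 0.0767]
(205, 280) [0.544  0.1533 0.0772]
(150, 245) [0.525  0.1299 0.0742]
[0.4915 0.1513 0.0439]
[0.5018 0.2036 0.044 ]
t: 7.85
tcp_pos: [0.5527, 0.1885, 0.2302]
eef_rot: [-0.15, -3.138, 0.0]
ft_force: [-1.2, 0.1, 0.2]
opening: 0.0002
finger_force: 0.5
(197, 273) [0.5422 0.1496 0.077 ]
(200, 285) [0.5491 0.1496 0.0763]
(205, 280) [0.5457 0.1531 0.0781]
(150, 245) [0.5268 0.1299 0.0752]
```

The head reads 0.0775 m, so it is out. I'll back off slowly, lift and check.

```bash
python3 -m creep '[[[0.1,0,0,0,0,0,0],[0.2,0,0,0,0,0,0],[0.35,0,0,0,0,0,0],[0.5,0,0,0,0,0,0],[0.65,0,0,0,0,0,0],[0.8,0,0,0,0,0,0],[0.95,0,0,0,0,0,0],[0.98,0,0,0,0,0,0],[0.98,0,0,0,0,0,0],[0.98,0,-0.7,0,0,0,0],[0.98,0,-1.5,0,0,0,0],[0.5,-0.5,-2.4,0,0,0,0],[0,-1,-3.3,0,0,0,0],[0,-1,-4,0,0,0,0],[0,-1,-4,0,0,0,0],[0,-1,-4,0,0,0,0],[0,-1,-4,0,0,0,0]]]'
python3 - <<'E'
from h import *
c=vision.calibration("wrist");im,d=vision.grab_frame("wrist");save("w4",im)
for f in spotter.find_in("wrist","mushroom")[:1]:
    u=f["at"];print(u,world("wrist",u,d[int(u[1]),int(u[0])],c).round(4))
print(ctrl.sense()["t"])
E
```

```text
t: 9.32
tcp_pos: [0.5488, 0.1487, 0.3898]
eef_rot: [-0.15, -3.138, 0.0]
ft_force: [-0.5, -0.0, -0.4]
opening: -0.0
finger_force: 0.0
[279.3, 191.3] [0.5414 0.1474 0.0779]
9.4167
```

View pics/w4.png

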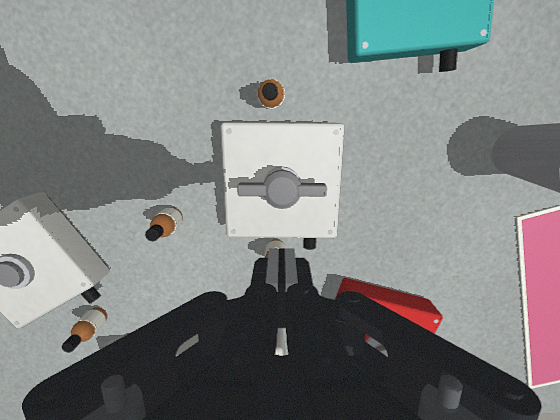

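The head is out (top at 0.078 m), and its ears are back in line along row 189. All bottles in view are still standing.

```bash
python3 -c "from cell import ctrl; print(ctrl.job_done())"
```

```text
the job is handed in; nothing more can be done
None
```

I pressed the stop button until it latched and twisted it clockwise on its ear until it sprang out. The last picture showed it out and turned back to rest, the bottles in view were undisturbed, and the job is handed in; no verdict was returned.

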